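Snug down the hold-down screw on the loaded jig

TASK

Of the two blue hold-down jigs on the bench, one has a maple board lying through it under its bridge. Turn the brass thumbscrew of that jig clockwise (seen from above) until it seats, stop when the resistance rises instead of forcing it on, then let go. Leave the empty jig's thumbscrew alone and do not shift the board.

Things in the scene. Friction and masses are not known exactly. Their poses are not given: they have to be found in the camera images.
- clamp_grip (a point): The knob to tighten: upright knurled brass cylinder, 36 mm across, 28 mm tall, above the black bridge of the fixed jig (blue base 120 x 100 mm) that holds the board. Point: on its axis, half-way up, 74 mm above the bench (knob 60 to 88 mm, bridge top 46 mm). z points up; the frame turns with the knob, which stays at one height (fine thread) and can be pinched at any yaw.
- clamp_screw (a joint): Turn of that thumbscrew, rad, growing clockwise seen from above. Starts between 0.1 and 0.7, turns easily (0.06 N m) and seats at 1.40, so 0.7 to 1.3 rad (40 to 75 degrees) remain, within one grasp. Seated, the white radial line on the knob's top points at the white tick on one arm of the bridge.
- clamp_stem (a joint): How far the seated screw has been forced on, in rad, clockwise: 0 until then. At the seat the resistance rises to 0.5 N m; only a turn forced beyond that moves this joint, and it does not spring back. Up to about 0.3 (17 degrees) does no harm.
- board_mid (a point): Centre of the loose maple board, 280 mm by 60 mm by 18 mm, lying flat on the 10 mm base of the jig to be tightened, long way (its x axis) through the jig under the bridge; the point is 19 mm above the bench. The board sticks out on both sides.
- spare_rim (a point): A point on the rim, half-way up (74 mm above the bench), 18 mm from the axis, of the same kind of brass thumbscrew on the second, empty jig. It moves when that screw is turned, which must not happen.

How it is judged:
By the outcome, as a careful person would: the job done as asked, in the order asked, and still so for the second after the job is handed in, with the robot touching nothing.
It also fails if it takes over 40 s, if anything falls off the work surface, if the arm or the gripper's body presses on something with over 40 N, if the wrist force passes 120 N, or if a joint passes its speed limit or range.

ROBOT

A 6-joint arm with a two-finger parallel gripper is mounted at the origin on the work surface. World frame = base frame: x ahead of the robot, y to its left, z up, the work surface at z = 0. Lengths are in m, angles in rad, forces in N, time in s.
With the tool pointing down it reaches from about 0.275 to 0.85 m from the base axis. Payload 5.2 kg.
Tool frame: the origin (TCP) lies between the finger pads; the fingertips stand 19 mm ahead of it and the grasp point (between the pads) is the TCP (robot.tip_extent is the distance from the TCP to the fingertips, in m); z points along the fingers, y is the direction in which the jaws open and shut (so a half turn about z gives the same grasp; the last joint's range is limited). The gripper opens to 85 mm and grips with 20 to 120 N. Pads are 22 mm wide; open, the fingers measure 114 mm over their backs; the gripper's body (76 mm by 85 mm) begins 54 mm behind the grasp point. The pads swing forward as they close: fully open they stand 13 mm farther back than shut.
Start: joints at [-1.349, 0.259, 1.535, -0, 1.348, -0.203], TCP at [0.227, -0.501, 0.25] pointing down, gripper open.
Joint ranges: [-3.14, 3.14], [-0.91, 2.08], [0.19, 2.58], [-1.22, 4.36], [0.22, 2.71], [-3.12, 3.12]. Speed limits (rad/s): [2.57, 2.57, 3.14, 3.14, 3.14, 3.14].

INTERFACE

Orientations are given as a rotation vector (axis times angle).
In Python, from workcell import state, viewer, robot gives the robot as it stands.
- The arm moves only by the shell command python3 -m pendant 'ROWS' [FORCE]. ROWS is JSON, a list that holds one entry, the list of rows, each a list of 7 numbers: the shift along the tool's x, y, z in m, then the turn, a rotation vector about the tool's x, y, z in rad, then the gripper command: -1 is shut, 1 is fully open, values between are in proportion. A call has 1 to 12 rows; each row shifts and turns the commanded pose from where the row before left it, along the tool's axes as they then stand; what a row does not reach is not made up. A row lasts 1/10 s, in which the tool goes at most 50 mm and 8.59 degrees, less where a joint would pass 70% of its speed; a pose out of reach is approached as far as the arm can. A call is refused whole if a number of a shift passes 0.05 or a number of a turn 0.15, either way. A call with a gripper value outside its range is refused whole. The fingers move at their own pace and stop on an object; FORCE is the grip in N (left out, the last holds). Time passes only in rows, so rows that do not move let the fingers close. It gives the time, the measured TCP pose, the force and the opening at its end, in the units of the state.
- state(): the state, without advancing time (a new reading comes with each control period).
- viewer.grab_frame(name): name is "scene" or "side" or "wrist"; returns a dict with "img" (400x640x3 uint8, blue, green, red), "intrinsics" (3x3 intrinsics, pixels), "distortion" ([k1, k2, p1, p2, k3] as OpenCV has them; the pictures are not rectified), "extrinsics" (4x4, takes a point from camera to world coordinates); the wrist camera has in their place "hand_eye" (4x4, takes a point from camera to tool coordinates, whose origin is the TCP and whose axes are the flange's). Camera axes: x right, y down, z forward; pixel columns grow to the right and rows downward; lengths in m; the calibration is good to about 2 mm. A picture is of the moment at which its call begins: read the wrist's pose just before it. There is no depth.
- robot.job_done(): hands the job in, once; it reports no verdict.
The state is a dict: "time_s": time; "q": joint angles; "dq": joint speeds; "joint_torque": joint torques, N m; "eef_pos": TCP position; "tool_rot": TCP orientation; "ft_force": force on the tool from outside, world axes, zero at the start; "moment": the same for the moment, N m; "gripper_width": finger opening in m.
Only numpy, scipy, OpenCV 4.12 (cv2) and the standard library are available. Lean on these libraries where they do the work, as an engineer would, in place of code of your own. Each camera call takes 0.05 s, during which the arm holds its last target. There are 200 camera calls.

## Working session

There is one attempt and no reset: what is moved stays moved. The work goes in short steps, Python scripts to look and compute and a shell command to move; the robot and the scene stay as the last step left them, time stands still between calls to the robot, and variables do not carry over. Pictures are saved under pics/ and viewed, about 8 in all and at most 12, crops included, and the job is handed in when it is done.

```bash
mkdir -p pics; cat > h.py <<'E'
import numpy as np, cv2
from workcell import state, viewer, robot
from scipy.spatial.transform import Rotation as R
def grab(n):
    s=state(); f=viewer.grab_frame(n)
    if n=="wrist":
        T=np.eye(4);T[:3,:3]=R.from_rotvec(s["tool_rot"]).as_matrix();T[:3,3]=s["eef_pos"]
        f["extrinsics"]=T@np.array(f["hand_eye"])
    return f
def onplane(f,px,z):
    px=np.array(px,float).reshape(-1,1,2)
    u=cv2.undistortPoints(px,np.array(f["intrinsics"]),np.array(f["distortion"])).reshape(-1,2)
    E=np.array(f["extrinsics"]); d=np.c_[u,np.ones(len(u))]@E[:3,:3].T; o=E[:3,3]
    return o+d*((z-o[2])/d[:,2])[:,None]
E
python3 - <<'E'
from h import *
for n in ("scene","side"):
    f=grab(n); cv2.imwrite(f"pics/{n}0.png",f["img"]); print(n,np.round(f["extrinsics"],3).tolist())
s=state(); print({k:np.round(v,3).tolist() for k,v in s.items()})
E
```

```text
scene [[0.396, 0.761, -0.514, 0.935], [0.918, -0.322, 0.232, -0.165], [0.011, -0.564, -0.826, 0.655], [0.0, 0.0, 0.0, 1.0]]
side [[-0.942, -0.182, 0.281, 0.362], [-0.335, 0.469, -0.818, 0.621], [0.017, -0.865, -0.502, 0.463], [0.0, 0.0, 0.0, 1.0]]
{'time_s': 0.1, 'q': [-1.349, 0.259, 1.536, 0.0, 1.348, -0.203], 'dq': [0.0, -0.001, -0.005, 0.0, 0.0, -0.0], 'joint_torque': [0.002, -44.697, -29.125, 0.0, 0.006, 0.0], 'eef_pos': [0.227, -0.501, 0.25], 'tool_rot': [-3.069, -0.662, -0.0], 'ft_force': [-0.069, 0.303, 0.184], 'moment': [0.067, 0.025, -0.009], 'gripper_width': 0.085}
```

View pics/scene0.png

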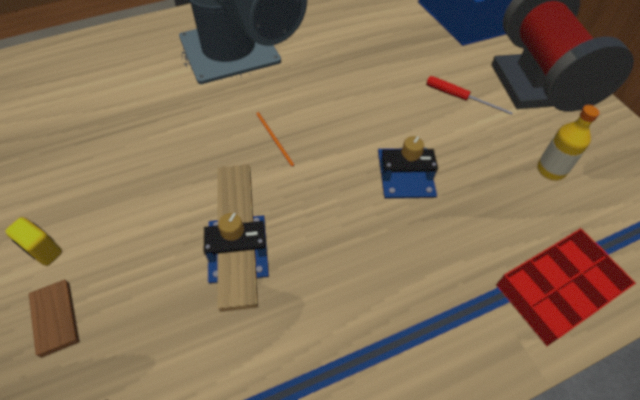

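View pics/side0.png

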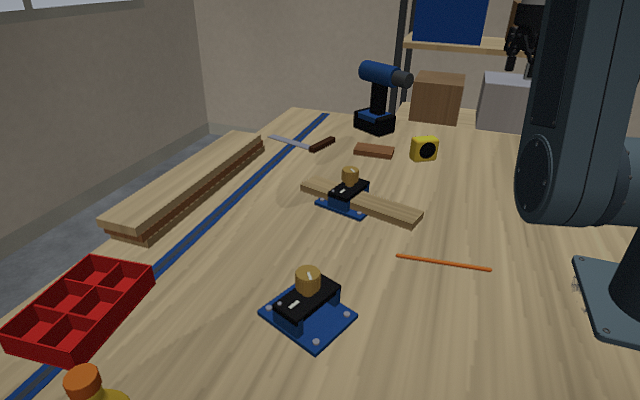

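The board's jig is at the left in the scene view, with its knob top near (232,220) and its white line pointing up and right. In the side view the same knob is near (350,175). The empty jig is at scene (410,160).

```bash
python3 - <<'E'
from h import *
def brass(im,x0,x1,y0,y1):
    hsv=cv2.cvtColor(im,cv2.COLOR_BGR2HSV); m=cv2.inRange(hsv,(12,110,60),(28,255,255)); k=np.zeros_like(m);k[y0:y1,x0:x1]=m[y0:y1,x0:x1]
    n,l,st,c=cv2.connectedComponentsWithStats(k); i=1+np.argmax(st[1:,4]); return st[i],c[i]
f=grab("scene")
for b in [(212,252,205,243),(398,430,130,165)]:
    st,c=brass(f["img"],*b); print("scene",st,c,onplane(f,c,.074).round(3))
g=grab("side")
for b in [(338,362,162,190),(290,325,260,300)]:
    st,c=brass(g["img"],*b); print("side",st,c,onplane(g,c,.074).round(3))
print(onplane(f,[(235,166),(238,308),(205,228),(266,225)],.028).round(3))
E
```

```text
scene [218 212  26  29 544] [230.40441176 226.56801471] [[ 0.548 -0.146  0.074]]
scene [402 136  22  25 406] [412.15763547 148.52216749] [[0.515 0.204 0.074]]
side [342 166  17  21 280] [349.66785714 175.63214286] [[ 0.547 -0.138  0.074]]
side [295 265  26  32 652] [307.39877301 280.12423313] [[0.515 0.208 0.074]]
[[ 0.391 -0.098  0.028]
 [ 0.662 -0.176  0.028]
 [ 0.503 -0.185  0.028]
 [ 0.538 -0.088  0.028]]
```

```bash
python3 -m pendant '[[[0.04,-0.018,0,0,0,0,1],[0.04,-0.018,0,0,0,0,1],[0.04,-0.018,0,0,0,0,1],[0.04,-0.018,0,0,0,0,1],[0.04,-0.018,0,0,0,0,1],[0.04,-0.018,0,0,0,0,1],[0.04,-0.018,0,0,0,0,1],[0.04,-0.018,0,0,0,0,1],[0.04,-0.018,0,0,0,0,1],[0.02,-0.01,0,0,0,0,1],[0,0,0,0,0,0,1]]]'
python3 - <<'E'
from h import *
f=grab("wrist");cv2.imwrite("pics/w1.png",f["img"]);print(np.round(f["hand_eye"],3).tolist());s=state();print(s["eef_pos"],s["tool_rot"],s["q"],s["ft_force"],s["moment"])
E
```

```text
time_s: 1.3
eef_pos: [0.5035, -0.1851, 0.25]
tool_rot: [-3.069, -0.668, -0.001]
ft_force: [0.4, -0.6, -0.2]
gripper_width: 0.0854
[[-0.001, -0.959, -0.283, 0.072], [1.0, -0.001, -0.0, 0.001], [0.0, -0.283, 0.959, -0.124], [0.0, 0.0, 0.0, 1.0]]
[ 0.50248049 -0.18658543  0.24996998] [-3.06967217e+00 -6.66991832e-01  9.23891127e-04] [-5.63633556e-01  2.34060918e-01  1.56835212e+00 -2.09757809e-04
  1.33980405e+00  5.79293683e-01] [-0.44938721 -0.03781582  0.37022021] [ 0.01404678 -0.08670967  0.02206241]
```

View pics/w1.png

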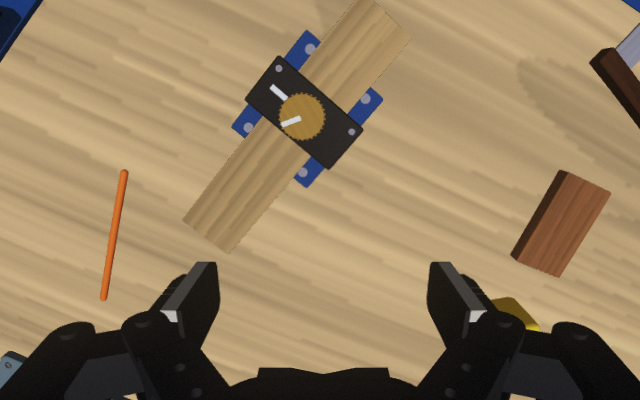

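The knob top is near (302,116). Its white line points to about (283,124), and the tick on the bridge is at about (278,92), clockwise of the line. Next I'll measure both.

```bash
cat > m.py <<'E'
from h import *
def meas(f,box=(200,400,30,200)):
    im=f["img"];hsv=cv2.cvtColor(im,cv2.COLOR_BGR2HSV);x0,x1,y0,y1=box
    br=cv2.inRange(hsv,(12,130,60),(25,255,255)); wh=cv2.inRange(hsv,(0,0,150),(180,70,255))
    k=np.zeros_like(br);k[y0:y1,x0:x1]=255; br&=k;wh&=k
    br=cv2.morphologyEx(br,cv2.MORPH_OPEN,np.ones((5,5)))
    n,l,st,c=cv2.connectedComponentsWithStats(wh)
    for i in range(1,n):
        if st[i,4]>40: print("white",st[i],c[i].round(1),onplane(f,c[i],.088).round(4)[0],onplane(f,c[i],.046).round(4)[0])
    n,l,st,c=cv2.connectedComponentsWithStats(br)
    for i in range(1,n):
        if st[i,4]>300: print("brass",st[i],c[i].round(1),onplane(f,c[i],.088).round(4)[0])
E
python3 - <<'E'
from m import *
meas(grab("wrist"))
E
```

```text
white [304  42   9  10  51] [308.5  46.1] [ 0.5976 -0.1321  0.088 ] [ 0.6019 -0.1284  0.046 ]
white [269  82  17  17 114] [277.   90.3] [ 0.5584 -0.1231  0.088 ] [ 0.5569 -0.118   0.046 ]
white [360  92   9  10  60] [364.3  96.5] [ 0.582  -0.1862  0.088 ] [ 0.5839 -0.1904  0.046 ]
white [280 113  20  12 110] [289.3 118.8] [ 0.5424 -0.1402  0.088 ] [ 0.5386 -0.1376  0.046 ]
white [243 121   9  10  53] [246.6 125.5] [ 0.5238 -0.1115  0.088 ] [ 0.5172 -0.1047  0.046 ]
white [298 167   8   8  46] [301.6 170.5] [ 0.5086 -0.1654  0.088 ] [ 0.4998 -0.1666  0.046 ]
brass [ 278   91   45   47 1561] [301.3 113.8] [ 0.5498 -0.1472  0.088 ]
```

```bash
python3 - <<'E'
from m import *
f=grab("wrist"); P=onplane(f,[(308.5,46.1),(301.6,170.5),(364.3,96.5),(246.6,125.5)],.011)[:,:2]
print(P.round(4),(P[:2].mean(0)).round(4),(P[2:].mean(0)).round(4))
# knob
c=onplane(f,(301,113.8),.087)[0,:2]; s=state(); M=R.from_rotvec(s["tool_rot"]).as_matrix()
for c in (c,P.mean(0)): print(c.round(4), (M.T@(np.r_[c,.25]-s["eef_pos"])).round(4))
a=lambda p:np.degrees(np.arctan2(*(np.array(p)-c)[::-1]))
print(a((.5424,-.1402)),a((.5569,-.118)))
E
```

```text
[[ 0.6049 -0.1266]
 [ 0.4918 -0.1686]
 [ 0.5849 -0.1951]
 [ 0.5112 -0.1001]] [ 0.5484 -0.1476] [ 0.5481 -0.1476]
[ 0.5491 -0.148 ] [ 0.0599 -0.017   0.    ]
[ 0.5482 -0.1476] [ 0.0592 -0.0178  0.    ]
128.2006318924351 73.6711703027467
```

```bash
python3 -m pendant '[[[0.03,-0.009,0,0,0,0,1],[0.0295,-0.008,0.03,0,0,0,1],[0,0,0.03,0,0,0,1],[0,0,0.03,0,0,0,1],[0,0,0.03,0,0,0,1],[0,0,0,0,0,0,1],[0,0,0,0,0,0,1]]]'
python3 - <<'E'
from m import *
s=state();print(s["eef_pos"],s["tool_rot"],s["moment"])
f=grab("wrist");cv2.imwrite("pics/w2.png",f["img"]);
M=R.from_rotvec(s["tool_rot"]).as_matrix();print("axis err in tool",M.T@(np.array([.5487,-.1477,.13])-s["eef_pos"]))
E
```

```text
time_s: 2.15
eef_pos: [0.5487, -0.149, 0.1306]
tool_rot: [-3.071, -0.659, 0.001]
ft_force: [0.1, 0.3, -0.2]
gripper_width: 0.0855
[ 0.54873426 -0.1489627   0.13056192] [-3.07120795e+00 -6.59487557e-01  1.29778577e-03] [ 0.03145103 -0.00187199 -0.00969947]
axis err in tool [ 0.00048755 -0.00116515  0.0005622 ]
```

View pics/w2.png

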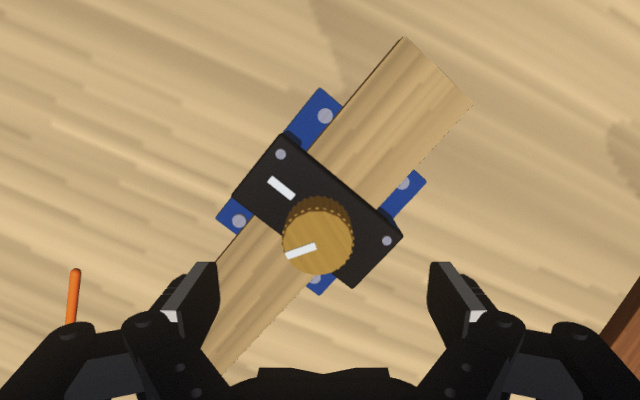

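The knob top is near (318,242), about midway between the fingers. The line runs to (288,253), and the tick is at (281,188). Now I'll refine the axis from the top disc.

```bash
python3 - <<'E'
from m import *
f=grab("wrist");s=state();M=R.from_rotvec(s["tool_rot"]).as_matrix()
hsv=cv2.cvtColor(f["img"],cv2.COLOR_BGR2HSV); m=cv2.inRange(hsv,(12,100,110),(28,255,255)); w=cv2.inRange(hsv,(0,0,140),(180,80,255))
k=np.zeros_like(m);k[190:282,275:362]=255;k2=np.zeros_like(m);k2[236:262,282:320]=255
m=(m&k)|(w&k2); m=cv2.morphologyEx(m,cv2.MORPH_OPEN,np.ones((7,7)))
cs=max(cv2.findContours(m,0,2)[0],key=cv2.contourArea); print(cv2.boundingRect(cs))
P=onplane(f,cs.reshape(-1,2),.088)[:,:2]; (c,r)=cv2.minEnclosingCircle(P.astype(np.float32)*1000); print(c,r, "bbox mid",(P.max(0)+P.min(0))/2)
w=w&k2; ys,xs=np.nonzero(w); wp=onplane(f,(xs.mean(),ys.mean()),.088)[0,:2]
t=onplane(f,(281,188),.046)[0,:2]
c=np.array([.5487,-.1477])
cc=onplane(f,(318,242),.088)[0,:2];print("eye centre",cc)
for q in (c,cc): print([np.degrees(np.arctan2(*(p-q)[::-1])).round(1) for p in (wp,t)])
# line direction from its own long axis
L=onplane(f,np.c_[xs,ys],.088)[:,:2]; v=np.linalg.svd(L-L.mean(0))[2][0]; print("line dir",np.degrees(np.arctan2(v[1],v[0])))
print((M.T@(np.r_[cc,.13]-s["eef_pos"])).round(4))
E
```

```text
(275, 212, 76, 70)
(543.4435424804688, -144.18487548828125) 24.262537002563477 bbox mid [ 0.54368304 -0.14592287]
eye centre [ 0.55037895 -0.14694847]
[np.float64(132.5), np.float64(73.8)]
[np.float64(141.8), np.float64(76.6)]
line dir 135.33967542104367
[ 0.0011 -0.0018  0.0022]
```

```bash
python3 -m pendant '[[[0.0005,-0.0015,0.025,0,0,0,1],[0,0,0.02,0,0,0,1],[0,0,0.01,0,0,0,1],[0,0,0,0,0,0,1],[0,0,0,0,0,0,-1],[0,0,0,0,0,0,-1],[0,0,0,0,0,0,-1],[0,0,0,0,0,0,-1],[0,0,0,0,0,0,-1],[0,0,0,0,0,0,-1]]]' 45
python3 - <<'E'
from m import *
s=state();print(s["eef_pos"],s["ft_force"],s["moment"],s["gripper_width"],s["q"][5])
E
```

```text
time_s: 3.25
eef_pos: [0.5493, -0.1457, 0.0765]
tool_rot: [-3.071, -0.662, -0.001]
ft_force: [-0.5, 3.0, 6.5]
gripper_width: 0.0347
[ 0.54933162 -0.14571033  0.07648872] [-0.47285353  3.02703856  6.45879999] [ 0.45977752  0.24122086 -0.02122506] 0.034743050806686625 0.6895651365039452
```

```bash
cat > r.py <<'E'
from m import *
s=state();M=R.from_rotvec(s["tool_rot"]).as_matrix()
print("t",s["time_s"],"pos",s["eef_pos"].round(4),"yaw_x",np.degrees(np.arctan2(M[1,0],M[0,0])).round(2),"F",np.round(s["ft_force"],1),"M",np.round(s["moment"],3),"w",round(s["gripper_width"],4))
E
python3 r.py; python3 -m pendant '[[[0,0,0,0,0,0.1,-1],[0,0,0,0,0,0.1,-1],[0,0,0,0,0,0.1,-1],[0,0,0,0,0,0.1,-1],[0,0,0,0,0,0.1,-1],[0,0,0,0,0,0.1,-1],[0,0,0,0,0,0.1,-1],[0,0,0,0,0,0,-1]]]' >/dev/null; python3 r.py
```

```text
t 3.25 pos [ 0.5493 -0.1457  0.0765] yaw_x 24.34 F [-0.5  3.   6.5] M [ 0.46   0.241 -0.021] w 0.0347
t 4.05 pos [ 0.5493 -0.1463  0.0765] yaw_x -15.92 F [-1.6  0.4  5.7] M [ 0.057  0.325 -0.034] w 0.0349
```

```bash
python3 -m pendant '[[[0,0,0,0,0,0.05,-1],[0,0,0,0,0,0.05,-1],[0,0,0,0,0,0.05,-1],[0,0,0,0,0,0,-1]]]' >/dev/null; python3 r.py;  python3 -m pendant '[[[0,0,0,0,0,0.04,-1],[0,0,0,0,0,0,-1]]]' >/dev/null; python3 r.py; python3 - <<'E'
from m import *
f=grab("wrist");cv2.imwrite("pics/w3.png",cv2.resize(f["img"][100:400,150:500],None,fx=2,fy=2))
E
```

```text
t 4.45 pos [ 0.5492 -0.1464  0.0765] yaw_x -24.43 F [-1.7  0.7  5.2] M [-0.034  0.426 -0.036] w 0.0351
t 4.65 pos [ 0.5492 -0.1464  0.0765] yaw_x -26.7 F [-1.6 -0.1  5.6] M [ 0.02   0.482 -0.079] w 0.0349
```

View pics/w3.png

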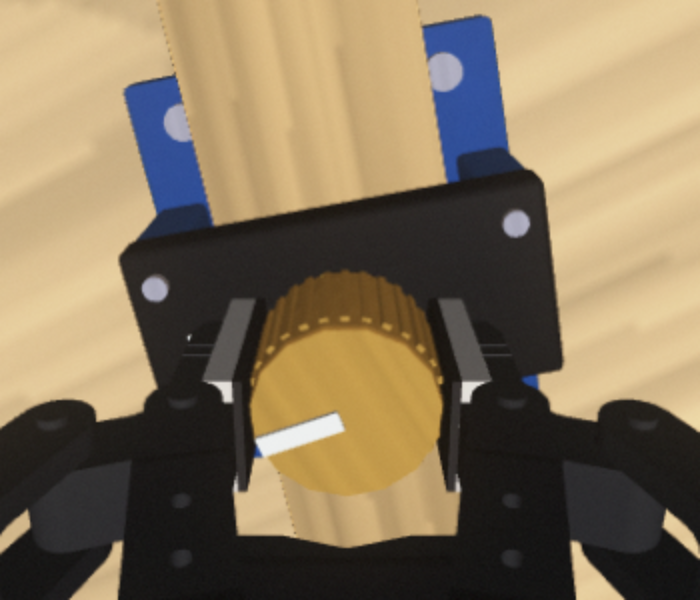

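The line is at the same angle relative to the gripper as before, so the grip isn't slipping. The knob has turned about 51°. I'll go on in small steps.

```bash
for i in 1; do python3 -m pendant '[[[0,0,0,0,0,0.04,-1],[0,0,0,0,0,0,-1]]]' >/dev/null; python3 r.py; python3 -m pendant '[[[0,0,0,0,0,0.04,-1],[0,0,0,0,0,0,-1]]]' >/dev/null; python3 r.py; done
```

```text
t 4.9 pos [ 0.5492 -0.1464  0.0765] yaw_x -28.99 F [-2.7 -0.5  5.7] M [-0.096  0.465 -0.053] w 0.0349
t 5.1 pos [ 0.5491 -0.1464  0.0765] yaw_x -31.28 F [-2.1  0.   7. ] M [-0.052  0.517 -0.05 ] w 0.0348
```

```bash
python3 -m pendant '[[[0,0,0,0,0,0.04,-1],[0,0,0,0,0,0,-1]]]' >/dev/null; python3 r.py; python3 -m pendant '[[[0,0,0,0,0,0.03,-1],[0,0,0,0,0,0,-1]]]' >/dev/null; python3 r.py
```

```text
t 5.3 pos [ 0.5491 -0.1465  0.0765] yaw_x -33.57 F [-2.4 -0.4  6.9] M [-0.113  0.466 -0.033] w 0.0347
t 5.5 pos [ 0.5491 -0.1465  0.0765] yaw_x -35.28 F [-2.8 -0.1  6. ] M [-0.123  0.514 -0.072] w 0.0347
```

```bash
python3 -m pendant '[[[0,0,0,0,0,0.03,-1],[0,0,0,0,0,0,-1]]]' >/dev/null; python3 r.py; python3 -m pendant '[[[0,0,0,0,0,0.03,-1],[0,0,0,0,0,0,-1]]]' >/dev/null; python3 r.py
```

```text
t 5.7 pos [ 0.5491 -0.1465  0.0765] yaw_x -36.97 F [-1.6  0.   5.8] M [-0.119  0.525  0.137] w 0.0349
t 5.9 pos [ 0.549  -0.1465  0.0765] yaw_x -38.66 F [-3.  -0.6  6. ] M [-0.128  0.598  0.267] w 0.0351
```

```bash
python3 -m pendant '[[[0,0,0,0,0,0.03,-1],[0,0,0,0,0,0,-1]]]' >/dev/null; python3 r.py; python3 - <<'E'
from m import *
f=grab("wrist");cv2.imwrite("pics/w4.png",cv2.resize(f["img"][100:400,150:500],None,fx=2,fy=2))
E
```

```text
t 6.1 pos [ 0.5491 -0.1465  0.0765] yaw_x -40.37 F [-3.1 -1.3  6.5] M [-0.18  0.56  0.36] w 0.0347
```

View pics/w4.png

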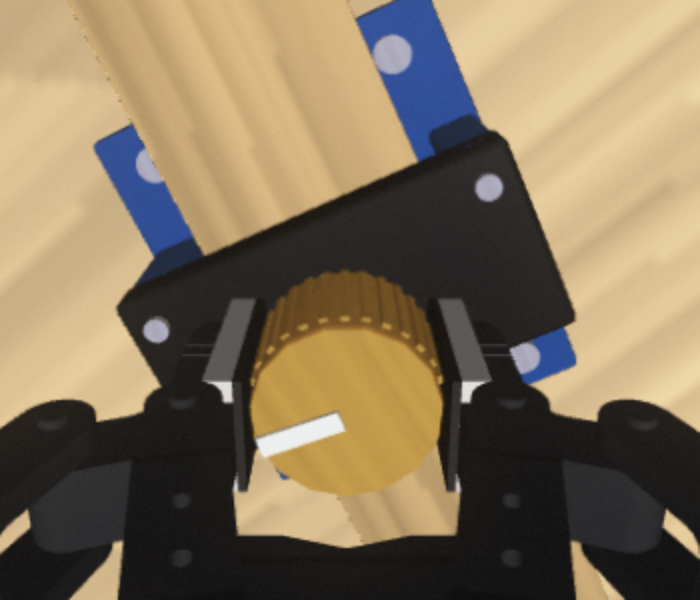

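The resistance has risen from about 0 to 0.36 N m over 0.09 rad at about 64° of turn. That matches the seat estimated from the images, and the line still hasn't moved relative to the gripper. I'll stop here, let go, and go straight up.

```bash
python3 -m pendant '[[[0,0,0,0,0,0,1],[0,0,0,0,0,0,1],[0,0,0,0,0,0,1],[0,0,0,0,0,0,1],[0,0,0,0,0,0,1],[0,0,-0.02,0,0,0,1],[0,0,-0.03,0,0,0,1],[0,0,-0.04,0,0,0,1],[-0.03,0,-0.04,0,0,0,1],[-0.03,0,-0.03,0,0,0,1],[0,0,0,0,0,0,1],[0,0,0,0,0,0,1]]]'; python3 r.py; python3 - <<'E'
from m import *
f=grab("wrist");cv2.imwrite("pics/w5.png",f["img"]); meas(f,(200,440,20,250))
E
```

```text
time_s: 7.35
eef_pos: [0.5036, -0.1072, 0.2362]
tool_rot: [2.948, -1.084, 0.004]
ft_force: [-0.1, -0.6, 0.2]
gripper_width: 0.0852
t 7.35 pos [ 0.5036 -0.1072  0.2362] yaw_x -40.37 F [-0.1 -0.6  0.2] M [ 0.025 -0.045 -0.001] w 0.0852
white [333  41   9  11  73] [337.  46.] [ 0.5797 -0.1853  0.088 ] [ 0.583 -0.19   0.046]
white [263  75  10  10  69] [267.4  79.7] [ 0.5949 -0.1319  0.088 ] [ 0.6005 -0.1285  0.046 ]
white [283 114  41  21 239] [302.9 123.8] [ 0.5542 -0.1307  0.088 ] [ 0.5535 -0.127   0.046 ]
white [374 139   8   9  59] [377.5 142.7] [ 0.5069 -0.1645  0.088 ] [ 0.499  -0.1661  0.046 ]
white [308 168   8   9  49] [311.1 172.4] [ 0.5222 -0.1111  0.088 ] [ 0.5166 -0.1044  0.046 ]
brass [ 300   91   48   49 1710] [324.9 114.3] [ 0.5489 -0.1477  0.088 ]
```

View pics/w5.png

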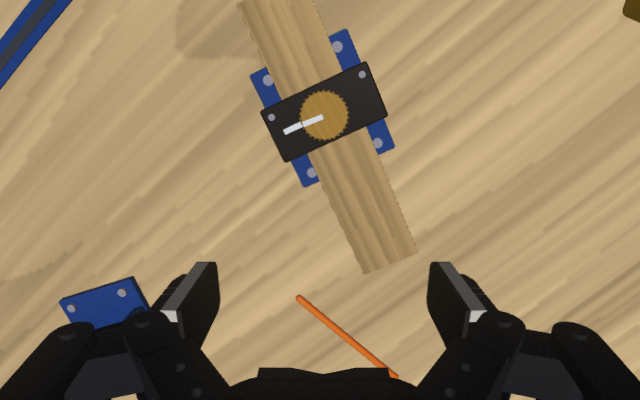

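The white line (about 312,120) now runs straight on into the tick (about 291,129). Last, I'll measure the angle between them and compare with the first scene picture for any shift of the board or the spare screw.

```bash
python3 - <<'E'
from m import *
f=grab("wrist"); hsv=cv2.cvtColor(f["img"],cv2.COLOR_BGR2HSV); w=cv2.inRange(hsv,(0,0,140),(180,90,255))
c=np.array([.5487,-.1477])
for x0,x1,z in((303,326,.088),(280,298,.046)):
    ys,xs=np.nonzero(w[110:138,x0:x1]);L=onplane(f,np.c_[xs+x0,ys+110],z)[:,:2];v=np.linalg.svd(L-L.mean(0))[2][0]
    print("axis dir",np.degrees(np.arctan2(v[1],v[0]))%180,"centroid dir",np.degrees(np.arctan2(*(L.mean(0)-c)[::-1])))
a=cv2.imread("pics/scene0.png");b=grab("scene")["img"]; d=cv2.absdiff(a,b).max(2)
for n,(x0,x1,y0,y1) in dict(board_lo=(210,270,255,315),board_up=(205,260,160,205),spare=(375,440,130,200)).items(): print(n,d[y0:y1,x0:x1].mean().round(2),(d[y0:y1,x0:x1]>40).sum())
cv2.imwrite("pics/cmp.png",np.hstack([cv2.resize(i[120:320,190:450],None,fx=1.5,fy=1.5) for i in(a,b)]))
E
```

```text
axis dir 71.62082818305394 centroid dir 73.0675966887899
axis dir 76.09857469580803 centroid dir 74.6091667268372
board_lo 7.96 0
board_up 8.58 0
spare 7.22 0
```

View pics/cmp.png

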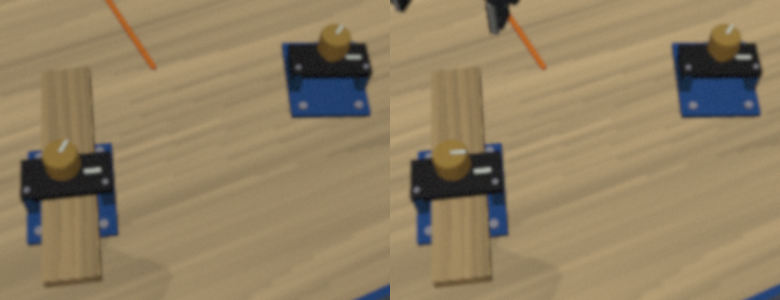

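The line is within about 2° of the tick by centroid and slightly past it, so the screw is seated. The board and the spare jig look unchanged before and after. Handing in.

```bash
python3 -c "from workcell import robot; print(robot.job_done())"
```

```text
the job is handed in; nothing more can be done
None
```

I tightened the thumbscrew of the jig that holds the board until it seated, then let go, raised the gripper clear and handed the job in at about 7.5 s. It took one grasp at 45 N and about 65° clockwise. I stopped when the resisting moment had risen from about 0 to 0.36 N m over the last 0.09 rad.

**Last checks:**
- **Seating:** the white line on the knob is 1.5° past the tick measured by centroids, and 4.5° past it by the line's own direction. The two figures disagree a little, but both are within the 17° that does no harm. The line stayed fixed relative to the gripper in the pictures during the turn, so the grip did not slip.
- **Board and empty jig:** the before and after scene pictures show no visible change in either. No pixel in those areas changed by more than 40 grey levels. There was a small uniform change of about 8 levels, which I took for noise or lighting.
- **Force:** the wrist force stayed below about 8 N in every reading I took, and the gripper was clear of everything at the end.

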